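Nest the goldsmith's pans, handles fanned, and put the lid on

TASK

Put the bench pans away as one nest on the round cork mat: first the widest pan, centred on the mat, then the middle-sized pan inside it, then the smallest inside that, all sitting level on their floors with the three handles fanned out, an eighth of a turn or more between any two. Last, seat the lid squarely on the smallest pan. Leave the ring cone and the little jar standing where they are.

Things in the scene. Friction and masses are not known exactly. Their poses are not given: they have to be found in the camera images.
- wide_pan: the widest and shallowest aluminium pan with a level black handle. Rim 100 mm across outside, foot 92 mm, 34 mm high, wall 2.5 mm, floor 3 mm thick. Origin: centre under its foot, z up. Handle along its +x, to 125 mm from the axis, 10 mm wide (y), z 24.5 to 32.5 mm; pinch it about 85 mm from the axis. About 0.11 kg.
- middle_pan: the middle-sized aluminium pan with a level black handle. Rim 78 mm across outside, foot 70 mm, 44 mm high, wall 2.5 mm, floor 3 mm thick. Origin: centre under its foot, z up. Handle along its +x, to 125 mm from the axis, 10 mm wide (y), z 34.5 to 42.5 mm; pinch it about 85 mm from the axis. Nests loosely in the wide pan, handle 3.5 mm above its rim. About 0.085 kg.
- small_pan: the narrowest and deepest aluminium pan with a level black handle. Rim 56 mm across outside, foot 48 mm, 54 mm high, wall 2.5 mm, floor 3 mm thick. Origin: centre under its foot, z up. Handle along its +x, to 125 mm from the axis, 10 mm wide (y), z 44.5 to 52.5 mm; pinch it about 85 mm from the axis. Nests loosely in the middle pan, handle 3.5 mm above its rim. About 0.065 kg.
- lid: the small pan's round aluminium lid with an upright black knob: plug below 43 mm across (z 0 to 4 mm), plate 61 mm across (z 4 to 8), knob 17 mm across (z 8 to 32). Origin: centre of the plug's underside, z up. Seated, the plate lies on the pan's rim, the plug inside, the origin 50 mm above the small pan's. About 0.05 kg.
- mat: a round flat cork mat, 116 mm across and 6 mm thick, fixed to the bench. Origin: centre of its underside, on the bench top; its top is at 6 mm.
- wide_pan_end (a point): the outer end of the wide pan's handle: on that pan's +x axis, 125 mm from its axis, at mid-height of the handle (28.5 mm above its foot)
- middle_pan_end (a point): the outer end of the middle pan's handle: on that pan's +x axis, 125 mm from its axis, at mid-height of the handle (38.5 mm above its foot)
- small_pan_end (a point): the outer end of the small pan's handle: on that pan's +x axis, 125 mm from its axis, at mid-height of the handle (48.5 mm above its foot)
- ring_cone: a bystander: a loose brown wooden ring cone with a steel ring on it, 75 mm tall, foot 48 mm across, standing upright near the far side. Origin: centre of its underside. To be left alone.
- jar: a bystander: a loose small amber glass jar with a steel cap, 55 mm tall, 44 mm across, standing upright on the robot's side of the bench. Origin: centre of its underside. To be left alone.
There are look-alikes about, which are no part of the job. What is shaped like the wide_pan but blue or red is not meant. What is shaped like the lid but turquoise is not meant.

How it is judged (in metres and radians):
On the way, in this order (a step that is already met when the one before it is completed fails the run):
1. the wide pan stands level on the cork mat (horizontal distance between wide_pan and mat below 0.015 m and z of wide_pan in the frame of mat between 0.003 and 0.01 m and angle between wide_pan's own z axis and vertical below 0.06 rad), for 0.2 s.
2. the middle pan stands in the wide pan, its handle clear of the wide pan's (horizontal distance between middle_pan and wide_pan below 0.013 m and z of middle_pan in the frame of wide_pan between 0 and 0.0065 m and angle between middle_pan's own z axis and vertical below 0.06 rad and horizontal distance between middle_pan_end and wide_pan_end above 0.055 m), for 0.2 s.
3. the small pan stands in the middle pan, its handle clear of the other two (horizontal distance between small_pan and middle_pan below 0.013 m and z of small_pan in the frame of middle_pan between 0 and 0.0065 m and angle between small_pan's own z axis and vertical below 0.06 rad and horizontal distance between small_pan_end and wide_pan_end above 0.055 m and horizontal distance between small_pan_end and middle_pan_end above 0.055 m), for 0.2 s.
4. the lid sits level on the small pan (horizontal distance between lid and small_pan below 0.008 m and z of lid in the frame of small_pan between 0.047 and 0.053 m and angle between lid's own z axis and vertical below 0.06 rad), for 0.2 s.
At the end, for the whole second after the job is handed in: Wide pan within 15 mm of the mat's centre; middle pan on its floor, small pan on the middle's (centres within 13 mm); lid seated on the small pan's rim (8 mm across, 3 mm in height); all level to 0.06 rad; handle ends 55 mm apart or more; released, at rest (all of step 1 and all of step 2 and all of step 3 and all of step 4 and linear speed of each of wide_pan, middle_pan, small_pan, lid below 0.02 m/s and angular speed of each of wide_pan, middle_pan, small_pan, lid below 0.3 rad/s and contact force between each of wide_pan, middle_pan, small_pan, lid and the fingers below 0.1 N); the robot touches nothing.
It fails at once if the ring cone was moved more than 30 mm or tipped (distance of ring_cone from where it was at the start of the episode above 0.03 m or angle between ring_cone's own z axis and vertical above 0.3 rad).
It fails at once if the jar was moved more than 30 mm or tipped (distance of jar from where it was at the start of the episode above 0.03 m or angle between jar's own z axis and vertical above 0.3 rad).
It also fails if it takes over 120 s, if anything falls off the work surface, if the arm or the gripper's body presses on something with over 40 N, if the wrist force passes 120 N, or if a joint passes its speed limit or range.

ROBOT

A 6-joint arm with a two-finger parallel gripper is mounted at the origin on the work surface. World frame = base frame: x ahead of the robot, y to its left, z up, the work surface at z = 0. Lengths are in mm, angles in rad, forces in N, time in s.
With the tool pointing down it reaches from about 250 to 725 mm from the base axis. Payload 4 kg.
Tool frame: the origin (TCP) lies midway between the tips of the shut fingers; the grasp point (between the pads) lies robot.grip_point_offset behind it (robot.grip_point_offset is the distance from the TCP to the grasp point, in mm); z points along the fingers, y is the line along which they close (so a half turn about z gives the same grasp; the last joint's range is limited). The gripper opens to 85 mm and grips with 20 to 120 N. Pads are 22 mm wide; open, the fingers measure 114 mm over their backs; the gripper's body (76 mm by 85 mm) begins 54 mm behind the grasp point. The pads swing forward as they close: fully open they stand 13 mm farther back than shut.
Start: joints at [1.268, 0.241, 0.005, 1.335, 0, 1.571], TCP at [149.095, 477.253, 231.306] pointing down, gripper open.
Joint ranges: [-2.72, 2.72], [-1.05, 1.87], [-1.09, 1.28], [-1.99, 2.15], [-1.42, 1.44], [-3.14, 3.14]. Speed limits (rad/s): [2.79, 2.79, 3.14, 3.14, 3.14, 3.14].

INTERFACE

Orientations are given as a rotation vector (axis times angle).
In Python, from station import robot gives the robot as it stands.
- The arm moves only by the tool carry_out, never from a script. Its argument "moves" is a list of rows, each a list of 3 entries, a list of its own where there are three numbers: the shift along the world's x, y, z in units of 40 mm (1.0 is 40 mm), then the turn about the world's z in units of 8 degrees (1.0 is 8 degrees), then the opening in per cent of the stroke, from 0 (shut) to 100 (fully open). In form: [[[dx, dy, dz], turn, jaw], ...]. A call has 1 to 20 rows; each row shifts and turns the commanded pose from where the row before left it; what a row does not reach is not made up. A row lasts 1/8 s, in which the tool goes at most 62.5 mm and 10.7 degrees, less where a joint would pass 70% of its speed; a pose out of reach is approached as far as the arm can. A call is refused whole if a number of a shift passes 1 or a number of a turn 1, either way. A call with a gripper value outside its range is refused whole. The fingers move at their own pace and stop on an object; "squeeze" is the grip in N (left out, the last holds). Time passes only in rows, so rows that do not move let the fingers close. It gives the time, the measured TCP pose, the force, the opening and the grip force at its end, in the units of the state.
- robot.read_state(): the state, without advancing time (a new reading comes with each control period).
- robot.snapshot(name): name is "side" or "top"; returns a dict with "image" (384x512x3 uint8, red, green, blue), "camera_matrix" (3x3 intrinsics, pixels), "world_from_camera" (4x4, takes a point from camera to world coordinates). Camera axes: x right, y down, z forward; pixel columns grow to the right and rows downward; lengths in mm; the calibration is good to about 2 mm. A picture is of the moment at which its call begins. There is no depth.
- robot.finish_job(): hands the job in; it is judged then, once.
The state is a dict: "clock": time; "qpos": joint angles; "qd": joint speeds; "joint_efforts": joint torques, N m; "ee_pos": TCP position; "eef_rot": TCP orientation; "wrist_force": force on the tool from outside, world axes, zero at the start; "ft_torque": the same for the moment, N m; "width": finger opening in mm; "gripper_force": force on a finger pad.
Only numpy, scipy, OpenCV 4.12 (cv2) and the standard library are available. Lean on these libraries where they do the work, as an engineer would, in place of code of your own. Each camera call takes 0.05 s, during which the arm holds its last target. There are 200 camera calls.

## Working session

There is one attempt and no reset: what is moved stays moved. The work goes in short steps, Python scripts to look and compute and a tool call to move; the robot and the scene stay as the last step left them, time stands still between calls to the robot, and variables do not carry over. Pictures are saved under pics/ and viewed, at most 14 in all, crops included, and the job is handed in when it is done.

Besides the shell and the picture viewer there is one more tool, called after "Request:" as name(argument=value, ...) on one line, values as JSON. carry_out: Moves the arm, as the interface text tells. Its arguments: {"type":"object","properties":{"moves":{"type":"array"},"squeeze":{"type":"number"}},"required":["moves"]}

```bash
mkdir -p pics; ls; python3 - <<'E'
from station import robot
import cv2
print(robot.grip_point_offset)
print(robot.read_state())
for n in("top","side"):
    s=robot.snapshot(n); cv2.imwrite(f"pics/{n}0.png",s["image"][:,:,::-1]); print(n,s["camera_matrix"].round(1).tolist(),s["world_from_camera"].round(3).tolist())
E
```

```text
pics
18.700000000000003
{'clock': 0.0, 'qpos': array([1.26799896e+00, 2.41396588e-01, 3.73515694e-03, 1.33517784e+00,
       2.15035849e-06, 1.57082378e+00]), 'qd': array([-8.90250299e-05,  2.20830519e-04, -7.87232554e-04,  1.84142013e-03,
        3.54173730e-04,  5.06885893e-04]), 'joint_efforts': array([-1.05045465e-04, -3.72322476e+01,  2.52406132e+01,  1.68596936e-02,
        1.43644647e-04,  1.02107347e-06]), 'ee_pos': array([148.9108443 , 476.66339521, 230.42529527]), 'eef_rot': array([-0.47381363, -3.10534152,  0.00317152]), 'wrist_force': array([ 0.6271101 , -0.2096001 , -0.40533207]), 'ft_torque': array([0.01649802, 0.00569859, 0.00448376]), 'gripper_force': 0.0, 'width': 85.33103704838126}
top [[457.2, 0.0, 246.9], [0.0, 457.2, 192.9], [0.0, 0.0, 1.0]] [[-0.028, -0.997, 0.072, 405.799], [-1.0, 0.028, 0.001, -22.725], [-0.003, -0.072, -0.997, 1522.757], [0.0, 0.0, 0.0, 1.0]]
side [[417.9, 0.0, 253.3], [0.0, 417.9, 197.0], [0.0, 0.0, 1.0]] [[0.716, -0.368, 0.593, -102.673], [-0.698, -0.405, 0.591, -619.845], [0.023, -0.837, -0.547, 624.424], [0.0, 0.0, 0.0, 1.0]]
```

View pics/top0.png

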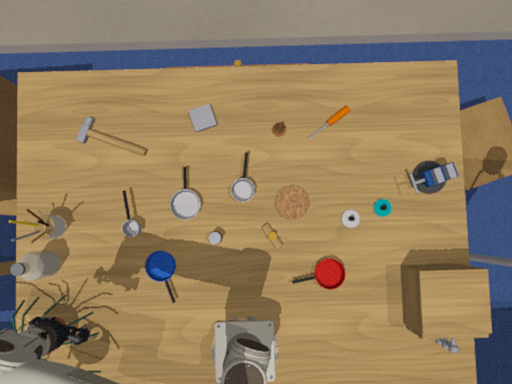

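View pics/side0.png

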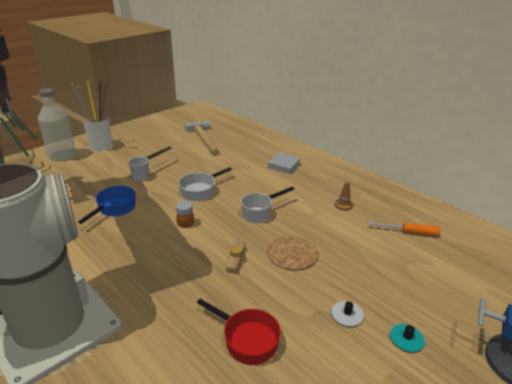

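Top view candidates (col,row): the wide pan is the aluminium pan at (186,204), not blue (160,266) or red (329,273). The middle pan is at (243,190), the small pan at (131,228), and the lid is white/grey at (351,219), not turquoise (382,207). The mat is at (292,202), the jar at (214,238) and the cone at (279,129). Side view (col,row): wide (198,186), middle (256,207), small (139,168), lid (348,312), mat (292,252), jar (185,214), cone (345,195). There is also a wooden object at (272,235) top, near the mat.

```bash
cat > h.py <<'E'
import numpy as np, cv2
def ray(s,p):
    T=s["world_from_camera"]; d=T[:3,:3]@np.linalg.inv(s["camera_matrix"])@[p[0],p[1],1]
    return T[:3,3],d/np.linalg.norm(d)
def plane(s,p,z):
    o,d=ray(s,p); return o+d*(z-o[2])/d[2]
def tri(s1,p1,s2,p2):
    (a,u),(b,v)=ray(s1,p1),ray(s2,p2)
    t=np.linalg.lstsq(np.c_[u,-v],b-a,rcond=None)[0]
    A,B=a+u*t[0],b+v*t[1]; return (A+B)/2,np.linalg.norm(A-B)
def blob(mask,c,r):
    m=np.zeros_like(mask); cv2.circle(m,c,r,1,-1); m=(m&mask).astype(np.uint8)
    cs,_=cv2.findContours(m,cv2.RETR_EXTERNAL,cv2.CHAIN_APPROX_NONE)
    return max(cs,key=cv2.contourArea)
def masks(s):
    hsv=cv2.cvtColor(s["image"],cv2.COLOR_RGB2HSV); S,V=hsv[...,1],hsv[...,2]
    return ((S<60)&(V>90)).astype(np.uint8),(V<62).astype(np.uint8)
def topix(s,P):
    T=np.linalg.inv(s["world_from_camera"]); q=s["camera_matrix"]@(T[:3,:3]@np.asarray(P)+T[:3,3]); return q[:2]/q[2]
E
python3 - <<'E'
from station import robot
from h import *
t,d=robot.snapshot("top"),robot.snapshot("side")
out=[]
for s,cs in((t,[(186,204),(243,190),(131,228),(351,219),(292,202)]),(d,[(198,186),(256,207),(139,168),(348,312),(292,252)])):
    im=cv2.resize(s["image"],None,fx=4,fy=4,interpolation=cv2.INTER_CUBIC)
    out.append(np.hstack([im[4*y-100:4*y+100+0,4*x-80:4*x+80] if 0 else cv2.resize(s["image"][y-44:y+26,x-26:x+44] if s is d else s["image"][y-50:y+20,x-35:x+35],(160,160),interpolation=cv2.INTER_CUBIC) for x,y in cs]))
cv2.imwrite("pics/crop1.png",np.vstack(out)[:,:,::-1])
g,k=masks(t)
for n,c,r in(("wide",(186,204),24),("mid",(243,190),19),("small",(131,228),17),("lid",(351,219),15)):
    b=blob(g,c,r); e=cv2.fitEllipse(b); print("top",n,np.round(e[0],1),np.round(e[1],1),[x for x in cv2.boundingRect(b)])
    hb=blob(k,(c[0],c[1]-35 if n!="lid" else c[1]),24 if n!="lid" else 8); print("  dark",cv2.contourArea(hb),cv2.boundingRect(hb))
g,k=masks(d)
for n,c,r in(("wide",(198,186),24),("mid",(256,207),22),("small",(139,168),17),("lid",(348,312),20)):
    b=blob(g,c,r); e=cv2.fitEllipse(b); print("side",n,np.round(e[0],1),np.round(e[1],1),cv2.boundingRect(b))
    hb=blob(k,(c[0]+28,c[1]-16) if n!="lid" else c,26); print("  dark",cv2.contourArea(hb),cv2.boundingRect(hb))
E
```

```text
top wide [184.8 204.1] [29.9 30.6] [170, 189, 31, 31]
  dark 19.5 (184, 167, 2, 21)
top mid [242.4 189.5] [23.4 23.7] [231, 178, 24, 24]
  dark 21.0 (243, 153, 4, 25)
top small [130.5 227.9] [16.7 18.9] [121, 219, 20, 18]
  dark 24.0 (123, 191, 7, 26)
top lid [350.3 218.3] [18.1 18.2] [341, 209, 19, 19]
  dark 6.5 (349, 217, 5, 3)
side wide [195.7 187.4] [30.7 37.7] (179, 173, 36, 36)
  dark 15.0 (213, 168, 18, 9)
side mid [255.8 207.2] [30.4 30.9] (241, 193, 31, 30)
  dark 30.5 (270, 188, 23, 10)
side small [138.6 167.6] [18.5 26.5] (129, 156, 20, 26)
  dark 5.0 (148, 152, 13, 6)
side lid [346.9 314. ] [23.3 32.5] (331, 301, 33, 26)
  dark 67.5 (344, 302, 9, 13)
```

View pics/crop1.png

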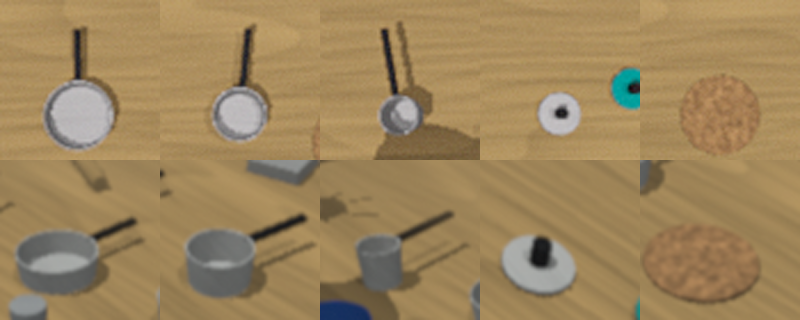

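The crops confirm the choice: three plain aluminium pans with handles pointing roughly +x, a grey lid (turquoise one beside it) and the mat. Next I'll triangulate.

```bash
cat > meas.py <<'E'
from h import *
def rimtop(s,c,r,zr,thr=(75,70),R=None):
    hsv=cv2.cvtColor(s["image"],cv2.COLOR_RGB2HSV)
    m=((hsv[...,1]<thr[0])&(hsv[...,2]>thr[1])).astype(np.uint8)
    b=blob(m,c,r); (cc,rad)=cv2.minEnclosingCircle(b); e=cv2.fitEllipse(cv2.convexHull(b))
    return b,e
def handle(s,c,r,lo=75):
    k=(s["image"].max(2)<lo).astype(np.uint8); b=blob(k,c,r)
    m=np.zeros(k.shape,np.uint8); cv2.drawContours(m,[b],-1,1,-1); y,x=np.nonzero(m)
    vx,vy,x0,y0=cv2.fitLine(np.c_[x,y].astype(np.float32),cv2.DIST_L2,0,.01,.01).ravel()
    t=(x-x0)*vx+(y-y0)*vy
    p=np.array([x0,y0]); v=np.array([vx,vy]); return p+v*(t.min()-.3),p+v*(t.max()+.3)
E
python3 - <<'E'
from station import robot
from meas import *
t,d=robot.snapshot("top"),robot.snapshot("side")
W={"wide":((186,204),(198,186),22,50,34),"mid":((243,190),(256,207),19,39,44),"small":((131,228),(139,168),14,28,54)}
for n,(ct,cd,r,R,h) in W.items():
    b,e=rimtop(t,ct,r,h); c=plane(t,e[0],h); print(n,"rim px",np.round(e[0],1),np.round(e[1],1),"ctr",c.round(1),"diam",round(np.mean(e[1])/457.2*(1520-h),1))
    ht=handle(t,(ct[0],ct[1]-30),22); hs=handle(d,(cd[0]+30,cd[1]-18),24)
    o=min(ht,key=lambda p:p[1]); q=max(hs,key=lambda p:p[0])
    P,g=tri(t,o,d,q); v=P-c; print("  end",o.round(1),q.round(1),P.round(1),"gap",round(g,1),"len",np.hypot(*v[:2]).round(1),"yaw",np.degrees(np.arctan2(v[1],v[0])).round(1))
    a1,a2=[plane(t,p,P[2])[:2] for p in sorted(ht,key=lambda p:-p[1])]; v=a2-a1; print("  yaw by line",np.degrees(np.arctan2(v[1],v[0])).round(1))
    b2=blob(masks(d)[0],cd,r+5).reshape(-1,2); top=b2[:,1].min(); f=d["world_from_camera"][:2,2]; f=f/np.hypot(*f)
    for z in np.arange(20,70,1):
        cc=plane(t,e[0],z); 
        if topix(d,[*(cc[:2]+R*f),z])[1]<top: print("  rim height ~",z);break
b,e=rimtop(t,(351,219),15,8); print("lid",plane(t,e[0],8).round(1),e[1])
hk=handle(t,(351,219),8);hd=handle(d,(348,308),10); P,g=tri(t,np.mean(hk,0),d,np.mean(hd,0)); print(" knob mid",P.round(1),g, [x.round(1) for x in hd])
for s,c,r in((t,(292,202),22),(d,(292,252),34)):
    im=cv2.cvtColor(s["image"],cv2.COLOR_RGB2LAB); m=(im[...,1]>141).astype(np.uint8)
    b=blob(m,c,r); e=cv2.fitEllipse(cv2.convexHull(b)); print("mat",e, plane(s,e[0],6).round(1)); 
    if s is t:e0=e
    else: print(tri(t,e0[0],d,e[0]))
for n,a,z in(("jar",(214,238),55),("cone",(279,129),40),("tool",(272,235),10),("screw",(330,120),10),("block",(203,118),15)): print(n,plane(t,a,z).round(0))
E
```

```text
wide rim px [184.7 204.2] [31.  31.4] ctr [481.5 181.9  34. ] diam 101.4
  end [184.5 166.7] [230.4 168.1] [605.1 181.7  26.4] gap 1.1 len 123.6 yaw -0.1
  yaw by line -0.8
  rim height ~ 29
mid rim px [242.4 189.5] [24.3 24.9] ctr [523.4  -7.7  44. ] diam 79.4
  end [246.1 152.6] [293.1 187.5] [645.2 -23.5  37.8] gap 1.3 len 122.9 yaw -7.4
  yaw by line -7.1
  rim height ~ 40
small rim px [130.5 228. ] [17.9 19.8] ctr [408.8 354.2  54. ] diam 60.3
  end [123.6 190.6] [168.2 147.8] [528.8 379.4  43.8] gap 4.7 len 122.5 yaw 11.8
  yaw by line 9.2
  rim height ~ 53
lid [ 420.9 -361.3    8. ] (18.695819854736328, 19.111572265625)
 knob mid [ 421.5 -361.5   16.5] 0.46768625537526337 [array([347.2, 314.5]), array([349.2, 301.6])]Traceback (most recent call last):
  File "<stdin>", line 19, in <module>
cv2.error: OpenCV(4.12.0) /io/opencv/modules/imgproc/src/shapedescr.cpp:361: error: (-201:Incorrect size of input array) There should be at least 5 points to fit the ellipse in function 'fitEllipseNoDirect'
```

```bash
python3 - <<'E'
from station import robot
from meas import *
t,d=robot.snapshot("top"),robot.snapshot("side")
E=[]
for s,c,r,o in((t,(292,202),26,(320,190)),(d,(292,252),36,(340,252))):
    im=cv2.GaussianBlur(cv2.cvtColor(s["image"],cv2.COLOR_RGB2LAB),(3,3),0); A=im[...,1].astype(int)
    a,b=np.median(A[c[1]-5:c[1]+6,c[0]-5:c[0]+6]),np.median(A[o[1]-3:o[1]+4,o[0]-3:o[0]+4])
    m=(A>(a+b)/2).astype(np.uint8); m=cv2.morphologyEx(m,cv2.MORPH_CLOSE,np.ones((3,3),np.uint8))
    e=cv2.fitEllipse(cv2.convexHull(blob(m,c,r))); E.append(e); print(a,b,np.round(e[0],1),np.round(e[1],1),plane(s,e[0],6).round(1))
print(tri(t,E[0][0],d,E[1][0]))
for n,a,z in(("jar",(214,238),55),("cone",(279,129),40),("tool",(272,235),10),("screw",(330,120),10),("block",(203,118),15)): print(n,plane(t,a,z).round(0))
E
```

```text
138.0 133.0 [291.6 201.8] [34.1 34.4] [ 480.9 -169.5    6. ]
137.0 132.0 [292.2 252.3] [33.3 50.4] [ 474.4 -174.2    6. ]
(array([ 480.88614563, -169.76969544,   -0.53506794]), np.float64(0.8759734148352137))
jar [370.  87.  55.]
cone [ 720. -133.   40.]
tool [ 373. -101.   10.]
screw [ 752. -307.   10.]
block [769. 118.  15.]
```

Request:
carry_out(moves=[[[0.95,-0.67,-0.25],0.19,60],[[0.95,-0.67,-0.25],0.19,60],[[0.95,-0.67,-0.25],0.19,60],[[0.95,-0.67,-0.25],0.19,60],[[0.95,-0.67,-0.25],0.19,60],[[0.95,-0.67,-0.25],0.19,60],[[0.95,-0.67,-0.25],0.19,60],[[0.95,-0.67,-0.25],0.19,60],[[0.95,-0.67,-0.25],0.19,60],[[0.95,-0.67,-0.25],0.19,60],[[0.95,-0.67,-0.25],0.19,60],[[0,0,0],0,60],[[0,0,0],0,60]], squeeze=60)

```text
clock: 2.02
ee_pos: [566.5, 182.5, 121.0]
eef_rot: [-0.018, -3.14, -0.0]
wrist_force: [0.3, 0.6, -0.4]
width: 51.5
gripper_force: 0.0
```

```bash
cat > st.py <<'E'
from station import robot
import numpy as np
from scipy.spatial.transform import Rotation as R
s=robot.read_state(); y=R.from_rotvec(s["eef_rot"]).as_matrix()
print("t",round(s["clock"],2),"pos",s["ee_pos"].round(1),"ydir",np.degrees(np.arctan2(y[1,1],y[0,1])).round(1),"zaxis",y[:,2].round(3),"q6",s["qpos"][5].round(2),"w",round(s["width"],1),"gf",round(s["gripper_force"],1),"F",s["wrist_force"].round(1))
E
python3 st.py
```

```text
t 2.02 pos [566.5 182.5 121. ] ydir 89.3 zaxis [-0.001  0.    -1.   ] q6 0.32 w 51.5 gf 0.0 F [ 0.3  0.6 -0.4]
```

Request:
carry_out(moves=[[[0,0,-0.6],0,60],[[0,0,-0.6],0,60],[[0,0,-0.6],0,60],[[0,0,-0.6],0,60],[[0,0,-0.35],0,60],[[0,0,0],0,60],[[0,0,0],0,0],[[0,0,0],0,0],[[0,0,0],0,0],[[0,0,0],0,0],[[0,0,0],0,0],[[0,0,0],0,0]], squeeze=60)

```text
clock: 3.52
ee_pos: [568.1, 182.7, 12.1]
eef_rot: [0.017, 3.139, 0.001]
wrist_force: [1.2, -0.5, 5.5]
width: 8.3
gripper_force: 58.7
```

```bash
python3 st.py
```

```text
t 3.52 pos [568.1 182.7  12.1] ydir 89.4 zaxis [ 0.002  0.001 -1.   ] q6 0.32 w 8.3 gf 58.7 F [ 1.2 -0.5  5.5]
```

Request:
carry_out(moves=[[[0,0,0.4],0,0],[[0,0,0.4],0,0],[[0,0,0.6],0,0],[[0,0,0.6],0,0],[[0,0,0],0,0],[[0,0,0],0,0]])

```text
clock: 4.28
ee_pos: [566.5, 182.3, 90.8]
eef_rot: [-0.017, -3.141, 0.001]
wrist_force: [0.1, 0.1, -3.0]
width: 8.5
gripper_force: 58.5
```

```bash
python3 st.py; cat > snap.py <<'E'
import sys,cv2
from station import robot
n,out,x,y,w,h=sys.argv[1],sys.argv[2],*map(int,sys.argv[3:7])
im=robot.snapshot(n)["image"][y:y+h,x:x+w,::-1]
cv2.imwrite("pics/"+out,cv2.resize(im,None,fx=4,fy=4,interpolation=cv2.INTER_CUBIC))
E
python3 snap.py side lift1.png 140 60 180 140
```

```text
t 4.28 pos [566.5 182.3  90.8] ydir 89.4 zaxis [-0.001 -0.    -1.   ] q6 0.32 w 8.5 gf 58.5 F [ 0.1  0.1 -3. ]
```

View pics/lift1.png

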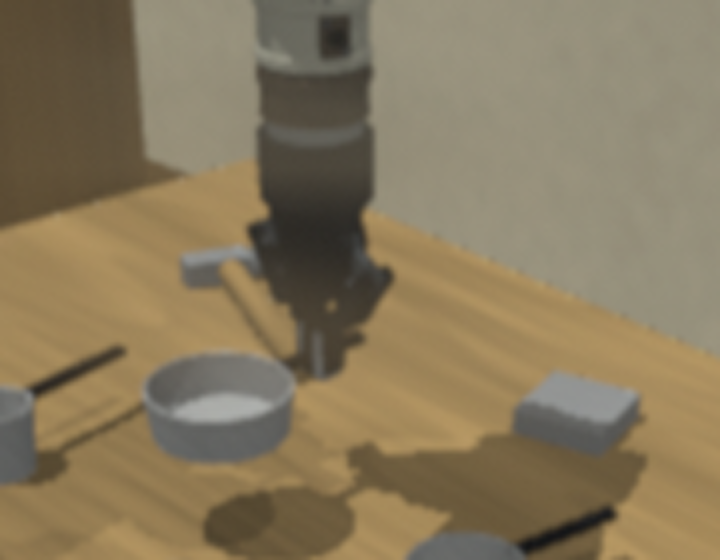

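The pan is held level: rim centre at (220,385) in the crop, its shadow detached. Now to the mat.

Request:
carry_out(moves=[[[-0.178,-0.554,0],0.944,0],[[-0.178,-0.554,0],0.944,0],[[-0.178,-0.554,0],0.944,0],[[-0.178,-0.554,0],0.944,0],[[-0.178,-0.554,0],0.944,0],[[-0.178,-0.554,0],0.944,0],[[-0.178,-0.554,0],0.944,0],[[-0.178,-0.554,0],0.944,0],[[-0.178,-0.554,0],0.944,0],[[-0.178,-0.554,0],0.944,0],[[-0.178,-0.554,0],0.944,0],[[-0.178,-0.554,0],0.944,0],[[0,0,0],0,0],[[0,0,0],0,0]])

```text
clock: 6.08
ee_pos: [481.2, -83.0, 90.6]
eef_rot: [2.22, -2.223, -0.003]
wrist_force: [-0.2, -0.3, -1.2]
width: 8.4
gripper_force: 58.6
```

```bash
python3 st.py; python3 - <<'E'
from station import robot
from meas import *
t,d=robot.snapshot("top"),robot.snapshot("side")
c=topix(t,[481,-169.5,114]).round().astype(int)
b,e=rimtop(t,tuple(int(x) for x in c),24,0); print(c,e, plane(t,e[0],114).round(1))
c=topix(d,[481,-169.5,100]).round().astype(int)
o=[cv2.resize(s["image"][y-50:y+50,x-50:x+50],(400,400)) for s,(x,y) in((t,topix(t,[481,-169.5,100]).astype(int)),(d,c))]
cv2.imwrite("pics/hover1.png",np.hstack(o)[:,:,::-1])
E
```

```text
t 6.08 pos [481.2 -83.   90.6] ydir 179.9 zaxis [-0.001  0.001 -1.   ] q6 -1.74 w 8.4 gf 58.6 F [-0.2 -0.3 -1.2]
[295 200] ((291.0374450683594, 199.46168518066406), (39.18850326538086, 46.16288757324219), 9.563183784484863) [ 482.8 -157.5  114. ]
```

View pics/hover1.png

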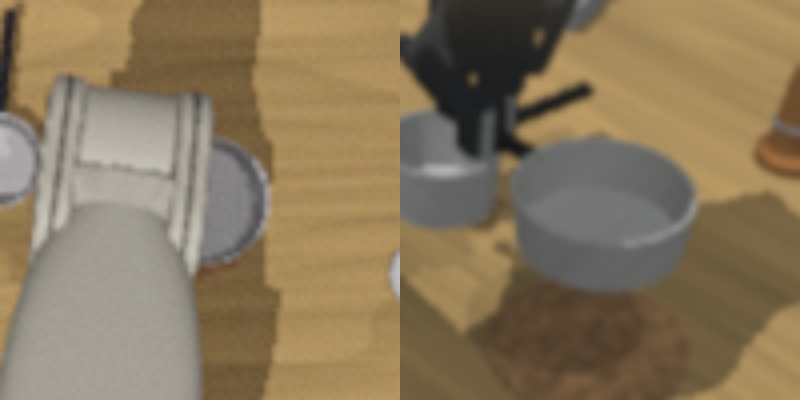

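Request:
carry_out(moves=[[[0,0,-0.5],0,0],[[0,0,-0.5],0,0],[[0,0,-0.4],0,0],[[0,0,-0.25],0,0],[[0,0,-0.15],0,0],[[0,0,-0.02],0,0],[[0,0,0],0,0],[[0,0,0],0,0],[[0,0,0],0,0]])

```text
clock: 7.3
ee_pos: [482.0, -83.6, 18.8]
eef_rot: [-2.221, 2.221, -0.001]
wrist_force: [-0.0, 1.0, -0.3]
width: 8.7
gripper_force: 58.6
```

```bash
python3 st.py
```

```text
t 7.3 pos [482.  -83.6  18.8] ydir 180.0 zaxis [ 0.001 -0.    -1.   ] q6 -1.74 w 8.7 gf 58.6 F [-0.   1.  -0.3]
```

Request:
carry_out(moves=[[[0,0,0],0,40],[[0,0,0],0,40],[[0,0,0],0,40],[[0,0,0.5],0,40],[[0,0,0.75],0,40],[[0,0,0.75],0,40],[[0,0,0],0,40]])

```text
clock: 8.18
ee_pos: [483.8, -83.9, 100.9]
eef_rot: [-2.219, 2.219, -0.007]
wrist_force: [0.6, 0.2, -0.3]
width: 34.3
gripper_force: 0.0
```

Request:
carry_out(moves=[[[0.242,0.125,0],-0.935,50],[[0.242,0.125,0],-0.935,50],[[0.242,0.125,0],-0.935,50],[[0.242,0.125,0],-0.935,50],[[0.242,0.125,0],-0.935,50],[[0.242,0.125,0],-0.935,50],[[0.242,0.125,0],-0.935,50],[[0.242,0.125,0],-0.935,50],[[0.242,0.125,0],-0.935,50],[[0.242,0.125,0],-0.935,50],[[0.242,0.125,0],-0.935,50],[[0.242,0.125,0],-0.935,50],[[0.242,0.125,0],-0.935,50],[[0,0,0],0,50],[[0,0,0],0,50]])

```text
clock: 10.05
ee_pos: [606.6, -18.6, 97.5]
eef_rot: [-0.196, -3.133, 0.0]
wrist_force: [-0.5, 0.8, -0.6]
width: 42.6
gripper_force: 0.0
```

```bash
python3 st.py; cat > wide.py <<'E'
from station import robot
from meas import *
t,d=robot.snapshot("top"),robot.snapshot("side")
c=tuple(int(x) for x in topix(t,[481,-169.5,40]).round())
b,e=rimtop(t,c,22,0); print("wide px",np.round(e[0],1),np.round(e[1],1),plane(t,e[0],40).round(1),"diam",round(np.mean(e[1])*1482/457.2,1))
o=[cv2.resize(s["image"][y-45:y+45,x-45:x+45],(400,400)) for s,(x,y) in((s,topix(s,[481,-150,30]).astype(int)) for s in (t,d))]
cv2.imwrite("pics/placed1.png",np.hstack(o)[:,:,::-1])
E
python3 wide.py
```

```text
t 10.05 pos [606.6 -18.6  97.5] ydir 82.9 zaxis [-0.002 -0.    -1.   ] q6 0.09 w 42.6 gf 0.0 F [-0.5  0.8 -0.6]
wide px [292.9 200.5] [31.1 31.2] [ 483.3 -170.6   40. ] diam 100.9
```

View pics/placed1.png

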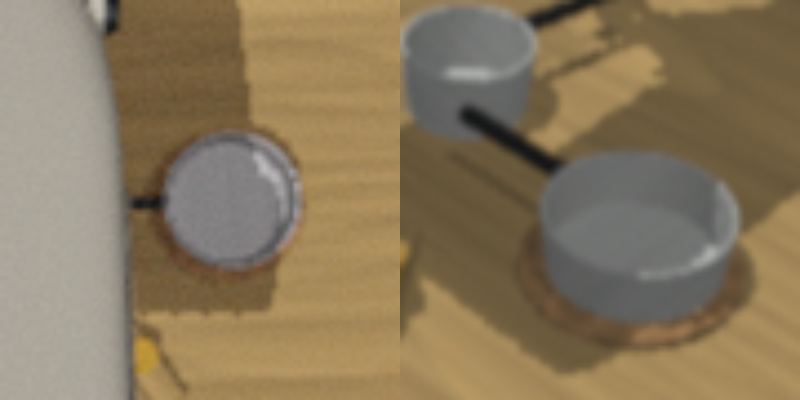

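The wide pan sits level on the mat, rim centre at (483,-171) mm, within 3 mm of the centre, with the handle along +y. Grasp the middle pan.

Request:
carry_out(moves=[[[0.025,0,-0.6],0,50],[[0,0,-0.6],0,50],[[0,0,-0.5],0,50],[[0,0,-0.22],0,50],[[0,0,0],0,50],[[0,0,0],0,50],[[0,0,0],0,0],[[0,0,0],0,0],[[0,0,0],0,0],[[0,0,0],0,0],[[0,0,0],0,0],[[0,0,0],0,0]])

```text
clock: 11.65
ee_pos: [609.2, -18.6, 22.2]
eef_rot: [0.199, 3.134, -0.0]
wrist_force: [2.1, -0.7, 2.6]
width: 8.3
gripper_force: 58.6
```

```bash
python3 st.py
```

```text
t 11.65 pos [609.2 -18.6  22.2] ydir 82.8 zaxis [ 0.001 -0.    -1.   ] q6 0.1 w 8.3 gf 58.6 F [ 2.1 -0.7  2.6]
```

Request:
carry_out(moves=[[[0,0,0.4],0,0],[[0,0,0.4],0,0],[[0,0,0.6],0,0],[[0,0,0.6],0,0],[[0,0,0],0,0],[[0,0,0],0,0]])

```text
clock: 12.4
ee_pos: [608.0, -18.4, 101.3]
eef_rot: [-0.198, -3.135, -0.0]
wrist_force: [0.1, -0.2, -1.3]
width: 8.6
gripper_force: 58.5
```

```bash
python3 st.py
```

```text
t 12.4 pos [608.  -18.4 101.3] ydir 82.8 zaxis [-0.001  0.    -1.   ] q6 0.1 w 8.6 gf 58.5 F [ 0.1 -0.2 -1.3]
```

Request:
carry_out(moves=[[[-0.19,-0.761,0],0.18,0],[[-0.19,-0.761,0],0.18,0],[[-0.19,-0.761,0],0.18,0],[[-0.19,-0.761,0],0.18,0],[[-0.19,-0.761,0],0.18,0],[[0,0,0],0,0],[[0,0,0],0,0],[[0,0,0],0,0]])

```text
clock: 13.4
ee_pos: [570.4, -169.6, 101.2]
eef_rot: [0.001, -3.141, -0.001]
wrist_force: [0.8, 0.5, -0.9]
width: 8.4
gripper_force: 58.6
```

```bash
python3 st.py; sed -e 's/placed1/hover2/' wide.py > w2.py; python3 w2.py
```

```text
t 13.4 pos [ 570.4 -169.6  101.2] ydir 90.0 zaxis [-0.001  0.001 -1.   ] q6 -0.29 w 8.4 gf 58.6 F [ 0.8  0.5 -0.9]
wide px [293.7 201.3] [42.  44.3] [ 480.7 -172.8   40. ] diam 139.9
```

View pics/hover2.png

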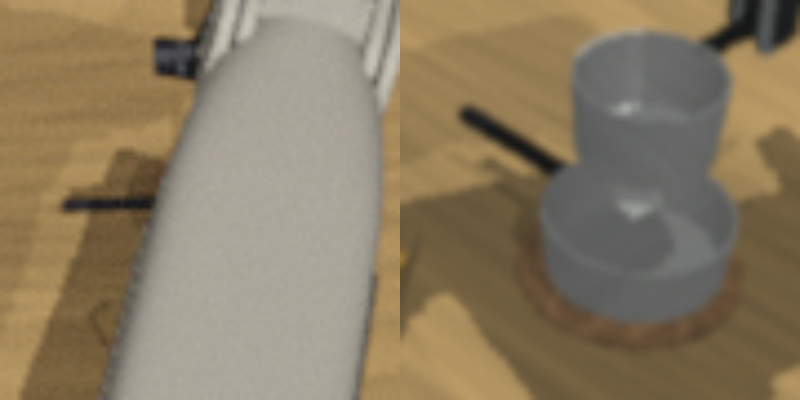

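The middle pan hangs level above the wide one, aligned with it in the side view (rim columns 652 and 640, explained by perspective). Lower it.

Request:
carry_out(moves=[[[0,0,-0.5],0,0],[[0,-0.02,-0.5],0,0],[[0,0,-0.35],0,0],[[0,0,-0.2],0,0],[[0,0,-0.15],0,0],[[0,0,-0.04],0,0],[[0,0,0],0,0],[[0,0,0],0,0],[[0,0,0],0,0]])

```text
clock: 14.62
ee_pos: [570.7, -171.6, 32.5]
eef_rot: [0.001, 3.141, -0.0]
wrist_force: [-0.5, -0.7, -0.8]
width: 8.3
gripper_force: 58.6
```

```bash
python3 st.py
```

```text
t 14.62 pos [ 570.7 -171.6   32.5] ydir 90.0 zaxis [ 0.001 -0.    -1.   ] q6 -0.29 w 8.3 gf 58.6 F [-0.5 -0.7 -0.8]
```

Request:
carry_out(moves=[[[0,0,0],0,40],[[0,0,0],0,40],[[0,0,0],0,40],[[0,0,0.5],0,40],[[0,0,0.75],0,40],[[0,0,0.75],0,40],[[0,0,0],0,40]])

```text
clock: 15.5
ee_pos: [572.7, -172.1, 115.1]
eef_rot: [0.001, 3.136, -0.003]
wrist_force: [0.4, 0.0, -0.3]
width: 34.6
gripper_force: 0.0
```

Request:
carry_out(moves=[[[-0.13,0.9,0],0.087,50],[[-0.13,0.9,0],0.087,50],[[-0.13,0.9,0],0.087,50],[[-0.13,0.9,0],0.087,50],[[-0.13,0.9,0],0.087,50],[[-0.13,0.9,0],0.087,50],[[-0.13,0.9,0],0.087,50],[[0,0,0],0,50]])

```text
clock: 16.5
ee_pos: [533.0, 82.6, 111.0]
eef_rot: [0.139, -3.137, -0.0]
wrist_force: [-0.1, 0.2, -0.0]
width: 42.9
gripper_force: 0.0
```

```bash
python3 st.py; cat > w3.py <<'E'
from station import robot
from meas import *
t,d=robot.snapshot("top"),robot.snapshot("side")
c=tuple(int(x) for x in topix(t,[483,-170.6,53]).round())
im=t["image"]; g=cv2.cvtColor(im,cv2.COLOR_RGB2GRAY)
# small pan: saturation-based rim and handle
b,e=rimtop(t,(131,228),14,54,(95,60)); print("small",np.round(e[0],1),np.round(e[1],1),plane(t,e[0],54).round(1))
for lo in(60,75,85):
    ht=handle(t,(126,203),14,lo); hs=handle(d,(163,151),16,lo)
    a=sorted(ht,key=lambda p:-p[1]); A=[plane(t,p,48.5)[:2] for p in a]; v=A[1]-A[0]
    print(lo,a,A[1].round(1),"yaw",np.degrees(np.arctan2(v[1],v[0])).round(1)); q=max(hs,key=lambda p:p[0]); P,gg=tri(t,a[1],d,q); print("  end",P.round(1),round(gg,1))
o=[cv2.resize(s["image"][y-45:y+45,x-45:x+45],(260,260),interpolation=cv2.INTER_CUBIC) for s,(x,y) in((t,topix(t,[500,-150,40]).astype(int)),(d,topix(d,[500,-150,40]).astype(int)),(t,(131,215)))]
cv2.imwrite("pics/placed2.png",np.hstack(o)[:,:,::-1])
E
python3 w3.py
```

```text
t 16.5 pos [533.   82.6 111. ] ydir 95.1 zaxis [-0.002 -0.    -1.   ] q6 0.07 w 42.9 gf 0.0 F [-0.1  0.2 -0. ]
small [130.6 228. ] [18.4 20.3] [408.9 353.9  54. ]
60 [array([128.24975241, 216.43980286]), array([123.59834759, 190.58752735])] [530.3 376.8] yaw 9.7
  end [517.6 392.8  25.7] 35.1
75 [array([128.17382682, 216.45427938]), array([123.49898336, 190.60489267])] [530.2 377.1] yaw 9.7
  end [526.7 382.5  39.7] 10.4
85 [array([128.06178983, 216.46885334]), array([123.53232707, 190.60222016])] [530.3 377. ] yaw 9.4
  end [529.7 378.5  45.1] 2.1
```

View pics/placed2.png

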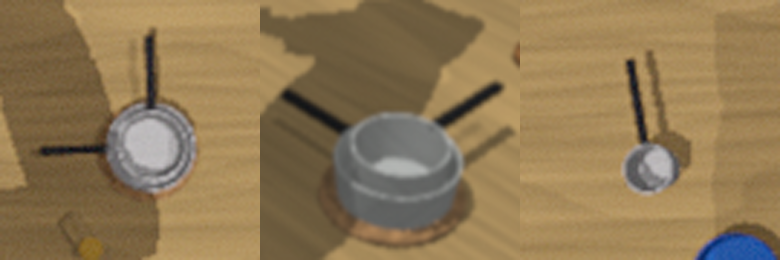

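The middle pan is nested level (top crop: rim at (150,145), handles up and left, 90° apart). The small pan is standing with its handle at about 9.5°. Move to its handle.

Request:
carry_out(moves=[[[-0.115,0.8,0],0.06,50],[[-0.115,0.8,0],0.06,50],[[-0.115,0.8,0],0.06,50],[[-0.115,0.8,0],0.06,50],[[-0.115,0.8,0],0.06,50],[[-0.115,0.8,0],0.06,50],[[-0.115,0.8,0],0.06,50],[[-0.115,0.8,0],0.06,50],[[-0.115,0.8,0],0.06,50],[[0,0,0],0,50],[[0,0,0],0,50]])

```text
clock: 17.98
ee_pos: [493.0, 367.1, 111.5]
eef_rot: [0.248, -3.131, 0.002]
wrist_force: [0.1, -0.8, -0.2]
width: 42.8
gripper_force: 0.0
```

```bash
python3 st.py
```

```text
t 17.98 pos [493.  367.1 111.5] ydir 99.1 zaxis [-0.001 -0.001 -1.   ] q6 0.48 w 42.8 gf 0.0 F [ 0.1 -0.8 -0.2]
```

Request:
carry_out(moves=[[[-0.03,0.09,-0.5],0,50],[[0,0,-0.6],0,50],[[0,0,-0.6],0,50],[[0,0,-0.33],0,50],[[0,0,0],0,50],[[0,0,0],0,50],[[0,0,0],0,0],[[0,0,0],0,0],[[0,0,0],0,0],[[0,0,0],0,0],[[0,0,0],0,0],[[0,0,0],0,0]])

```text
clock: 19.48
ee_pos: [492.1, 372.6, 31.4]
eef_rot: [-0.25, 3.13, 0.001]
wrist_force: [1.8, 0.3, 3.2]
width: 8.7
gripper_force: 58.6
```

```bash
python3 st.py
```

```text
t 19.48 pos [492.1 372.6  31.4] ydir 99.1 zaxis [ 0.001  0.001 -1.   ] q6 0.49 w 8.7 gf 58.6 F [1.8 0.3 3.2]
```

Request:
carry_out(moves=[[[0,0,0.4],0,0],[[0,0,0.4],0,0],[[0,0,0.6],0,0],[[0,0,0.6],0,0],[[0,0,0.5],0,0],[[0,0,0],0,0],[[0,0,0],0,0]])

```text
clock: 20.35
ee_pos: [491.1, 371.8, 130.5]
eef_rot: [0.25, -3.131, 0.001]
wrist_force: [0.4, -0.0, -1.1]
width: 8.6
gripper_force: 58.4
```

```bash
python3 st.py
```

```text
t 20.35 pos [491.1 371.8 130.5] ydir 99.1 zaxis [-0.001 -0.001 -1.   ] q6 0.49 w 8.6 gf 58.4 F [ 0.4 -0.  -1.1]
```

Request:
carry_out(moves=[[[-0.0115,-0.982,0],-0.775,0],[[-0.0115,-0.982,0],-0.775,0],[[-0.0115,-0.982,0],-0.775,0],[[-0.0115,-0.982,0],-0.775,0],[[-0.0115,-0.982,0],-0.775,0],[[-0.0115,-0.982,0],-0.775,0],[[-0.0115,-0.982,0],-0.775,0],[[-0.0115,-0.982,0],-0.775,0],[[-0.0115,-0.982,0],-0.775,0],[[-0.0115,-0.982,0],-0.775,0],[[-0.0115,-0.982,0],-0.775,0],[[-0.0115,-0.982,0],-0.775,0],[[-0.0115,-0.982,0],-0.775,0],[[-0.0115,-0.982,0],-0.775,0],[[-0.0115,-0.982,0],-0.775,0],[[-0.0115,-0.982,0],-0.775,0],[[0,0,0],0,0],[[0,0,0],0,0],[[0,0,0],0,0]])

```text
clock: 22.72
ee_pos: [483.8, -255.1, 130.4]
eef_rot: [-2.22, -2.221, 0.0]
wrist_force: [-0.4, 0.6, -1.1]
width: 8.4
gripper_force: 58.5
```

```bash
python3 st.py; python3 - <<'E'
from station import robot
from meas import *
t,d=robot.snapshot("top"),robot.snapshot("side")
C=[483.8,-171.5]
print("expected small rim px top/side",topix(t,C+[153]),topix(d,C+[153]),"mid rim side",topix(d,C+[53]))
o=[]
for s in(t,d):
    x,y=topix(s,C+[100]).astype(int); print("origin",x-45,y-45); o.append(cv2.resize(s["image"][y-45:y+45,x-45:x+45],(360,360),interpolation=cv2.INTER_CUBIC))
cv2.imwrite("pics/hover3.png",np.hstack(o)[:,:,::-1])
E
```

```text
t 22.73 pos [ 483.8 -255.1  130.4] ydir 0.0 zaxis [-0.001  0.001 -1.   ] q6 1.08 w 8.4 gf 58.5 F [-0.4  0.6 -1.1]
expected small rim px top/side [296.91123702 198.26509929] [299.43478113 195.73478778] mid rim side [295.66394349 233.61635618]
origin 250 154
origin 252 171
```

View pics/hover3.png

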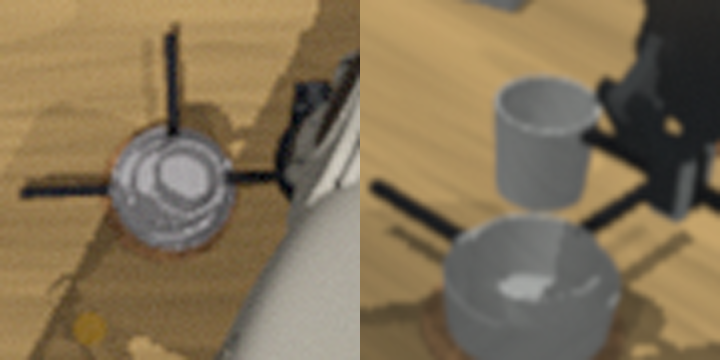

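Top crop: the small rim is centred at (187,178), which is full-frame (296.8,198.5) against an expected (296.9,198.3). It is aligned; lower it.

Request:
carry_out(moves=[[[0,0,-0.5],0,0],[[0,0,-0.5],0,0],[[0,0,-0.5],0,0],[[0,0,-0.3],0,0],[[0,0,-0.2],0,0],[[0,0,-0.1],0,0],[[0,0,-0.06],0,0],[[0,0,0],0,0],[[0,0,0],0,0],[[0,0,0],0,0]])

```text
clock: 24.08
ee_pos: [484.3, -256.5, 44.8]
eef_rot: [2.222, 2.22, 0.0]
wrist_force: [0.1, 1.3, -0.2]
width: 8.2
gripper_force: 58.5
```

```bash
python3 st.py
```

```text
t 24.07 pos [ 484.3 -256.5   44.8] ydir -0.1 zaxis [ 0.001 -0.    -1.   ] q6 1.08 w 8.2 gf 58.5 F [ 0.1  1.3 -0.2]
```

Request:
carry_out(moves=[[[0,0,0],0,40],[[0,0,0],0,40],[[0,0,0],0,40],[[0,0,0.5],0,40],[[0,0,0.75],0,40],[[0,0,0.75],0,40],[[-0.4,-0.655,0],0,50],[[-0.395,-0.655,0],0,50],[[-0.395,-0.655,0],0,50],[[-0.395,-0.655,0],0,50],[[0,0,0],0,50],[[0,0,0],0,50]])

```text
clock: 25.58
ee_pos: [420.8, -360.8, 124.4]
eef_rot: [-2.222, -2.22, -0.001]
wrist_force: [-0.1, -0.3, 0.5]
width: 42.4
gripper_force: 0.0
```

```bash
python3 st.py; python3 - <<'E'
from station import robot
from meas import *
t,d=robot.snapshot("top"),robot.snapshot("side")
C=[484,-171.5]
print("exp small rim px",topix(t,C+[66]),topix(d,C+[66]))
o=[]
for s in(t,d):
    x,y=topix(s,C+[50]).astype(int); print("origin",x-40,y-40); o.append(cv2.resize(s["image"][y-40:y+40,x-40:x+40],(400,400),interpolation=cv2.INTER_CUBIC))
cv2.imwrite("pics/placed3.png",np.hstack(o)[:,:,::-1])
E
```

```text
t 25.57 pos [ 420.8 -360.8  124.4] ydir -0.1 zaxis [ 0.     0.001 -1.   ] q6 0.86 w 42.4 gf 0.0 F [-0.1 -0.3  0.5]
exp small rim px [294.00338002 199.83480349] [296.18839325 228.90917523]
origin 253 160
origin 255 194
```

View pics/placed3.png

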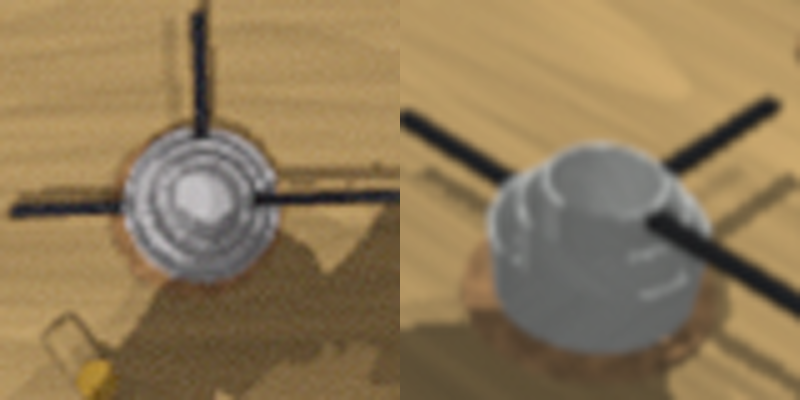

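Nest seated, small rim centre at about (294,199) full frame top, three handles at 90° spacing. Pick the lid.

Request:
carry_out(moves=[[[0.01,-0.015,-0.8],0,50],[[0,0,-0.8],0,50],[[0,0,-0.7],0,50],[[0,0,-0.4],0,50],[[0,0,-0.13],0,50],[[0,0,0],0,50],[[0,0,0],0,50],[[0,0,0],0,0],[[0,0,0],0,0],[[0,0,0],0,0],[[0,0,0],0,0],[[0,0,0],0,0]], squeeze=40)

```text
clock: 27.18
ee_pos: [421.6, -362.2, 12.2]
eef_rot: [2.221, 2.219, 0.0]
wrist_force: [-0.1, 0.1, 5.4]
width: 15.1
gripper_force: 39.3
```

```bash
python3 st.py
```

```text
t 27.18 pos [ 421.6 -362.2   12.2] ydir -0.1 zaxis [ 0.001 -0.001 -1.   ] q6 0.86 w 15.1 gf 39.3 F [-0.1  0.1  5.4]
```

Request:
carry_out(moves=[[[0,0,0.4],0,0],[[0,0,0.5],0,0],[[0,0,0.8],0,0],[[0,0,0.8],0,0],[[0,0,0.5],0,0],[[0,0,0],0,0],[[0,0,0],0,0]])

```text
clock: 28.05
ee_pos: [420.6, -361.3, 130.6]
eef_rot: [-2.221, -2.219, 0.0]
wrist_force: [-0.2, -0.7, -0.8]
width: 15.6
gripper_force: 39.1
```

```bash
python3 st.py
```

```text
t 28.05 pos [ 420.6 -361.3  130.6] ydir -0.1 zaxis [-0.001  0.001 -1.   ] q6 0.86 w 15.6 gf 39.1 F [-0.2 -0.7 -0.8]
```

Request:
carry_out(moves=[[[0.267,0.793,0],0,0],[[0.267,0.793,0],0,0],[[0.267,0.793,0],0,0],[[0.267,0.793,0],0,0],[[0.267,0.793,0],0,0],[[0.267,0.793,0],0,0],[[0,0,0],0,0],[[0,0,0],0,0],[[0,0,0],0,0]])

```text
clock: 29.18
ee_pos: [484.7, -172.2, 130.8]
eef_rot: [-2.223, -2.218, 0.001]
wrist_force: [-0.4, 0.2, -0.7]
width: 15.4
gripper_force: 39.1
```

```bash
python3 st.py; python3 - <<'E'
from station import robot
from meas import *
t,d=robot.snapshot("top"),robot.snapshot("side")
C=[484.7,-170.9]
print("exp lid plate side",topix(d,C+[126]),"rim",topix(d,C+[66]))
x,y=topix(d,C+[80]).astype(int); print("origin",x-50,y-50)
cv2.imwrite("pics/hover4.png",cv2.resize(d["image"][y-50:y+50,x-50:x+50],(600,600),interpolation=cv2.INTER_CUBIC)[:,:,::-1])
E
```

```text
t 29.18 pos [ 484.7 -172.2  130.8] ydir -0.1 zaxis [-0.001  0.    -1.   ] q6 1.23 w 15.4 gf 39.1 F [-0.4  0.2 -0.7]
exp lid plate side [298.43199585 206.14360268] rim [296.18996925 228.65489426]
origin 246 173
```

View pics/hover4.png

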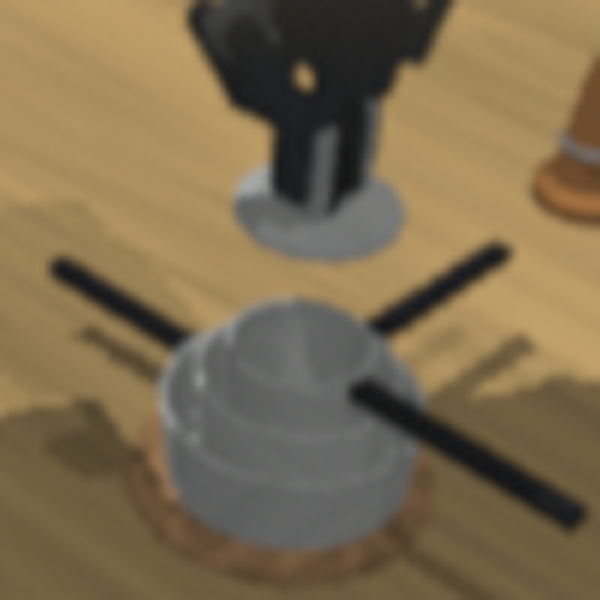

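Side crop: the lid plate is centred at col 319 and the small rim at col 305, both about 0.75 px right of prediction, so they are aligned to within about 1 mm. Lower it.

Request:
carry_out(moves=[[[0,0.01,-0.4],0,0],[[0,0,-0.4],0,0],[[0,0,-0.3],0,0],[[0,0,-0.15],0,0],[[0,0,-0.07],0,0],[[0,0,-0.05],0,0],[[0,0,-0.03],0,0],[[0,0,0],0,0],[[0,0,0],0,0]])

```text
clock: 30.4
ee_pos: [485.4, -171.1, 75.5]
eef_rot: [2.222, 2.22, 0.0]
wrist_force: [0.2, -0.4, -0.8]
width: 15.6
gripper_force: 39.1
```

```bash
python3 st.py; python3 snap.py side seat.png 236 165 120 110
```

```text
t 30.4 pos [ 485.4 -171.1   75.5] ydir -0.0 zaxis [ 0. -0. -1.] q6 1.23 w 15.6 gf 39.1 F [ 0.2 -0.4 -0.8]
```

View pics/seat.png

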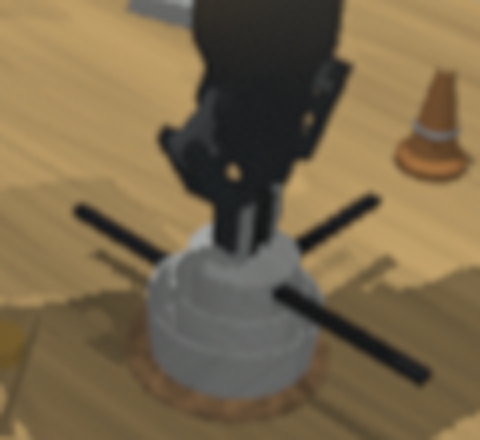

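The lid plate lies on the small rim (crop around (243,250)), squarely. Release and retreat.

Request:
carry_out(moves=[[[0,0,-0.02],0,0],[[0,0,0],0,0],[[0,0,0],0,40],[[0,0,0],0,40],[[0,0,0],0,40],[[0,0,0],0,40],[[0,0,0.5],0,40],[[0,0,0.8],0,40],[[0,0,0.8],0,40],[[-0.5,0.8,0],0,40],[[-0.5,0.8,0],0,40],[[-0.5,0.8,0],0,40],[[-0.5,0.8,0],0,40],[[-0.3,0.8,0],0,40],[[0,0.8,0],0,40],[[0,0.8,0],0,40],[[0,0,0],0,40]])

```text
clock: 32.58
ee_pos: [393.2, 54.4, 158.7]
eef_rot: [2.218, 2.224, 0.001]
wrist_force: [0.0, -1.0, 0.2]
width: 34.4
gripper_force: 0.0
```

```bash
python3 st.py; python3 - <<'E'
from station import robot
from meas import *
t,d=robot.snapshot("top"),robot.snapshot("side")
C=[484.7,-170.9]; o=[]
for s in(t,d):
    x,y=topix(s,C+[50]).astype(int); o.append(cv2.resize(s["image"][y-40:y+40,x-40:x+40],(400,400),interpolation=cv2.INTER_CUBIC))
    print(x-40,y-40,topix(s,C+[70]))
k1=handle(t,tuple(int(v) for v in topix(t,C+[94])),4); print("knob",np.mean(k1,0),plane(t,np.mean(k1,0),94).round(1))
cv2.imwrite("pics/final.png",np.hstack(o)[:,:,::-1])
E
```

```text
t 32.58 pos [393.2  54.4 158.7] ydir 0.2 zaxis [ 0.001  0.    -1.   ] q6 1.71 w 34.4 gf 0.0 F [ 0.  -1.   0.2]
253 159 [293.93310321 199.54952052]
255 194 [296.33444844 227.20423659]
knob [294.33191488 198.53422806] [ 486.5 -169.8   94. ]
```

View pics/final.png

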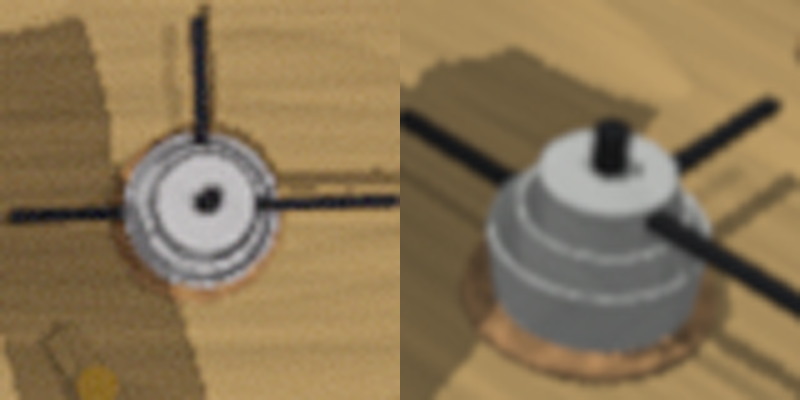

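The lid sits level on the small pan (top crop centre (206,202), side crop (609,172)), the nest is on the mat and the handles are fanned 90° apart. Handing in.

```bash
python3 -c "
from station import robot
print(robot.finish_job())"
```

```text
the job is handed in; nothing more can be done
None
```

I handed the job in at about 33 s: the three pans are nested on the mat with their handles 90° apart, the lid is seated on the smallest, and I never touched the cone or the jar; the hand-in returned no verdict.

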